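# Demagnetise the let-down key

### The job

Switch the demagnetizer on, then pass the steel end of the let-down key up through the sloping coil from the robot's side until its socket head shows beyond the far mouth, and draw it back out the way it came without knocking the machine. With the current still on, lay the key gently lengthways on the cradle, between the cheeks and flat on the plank, and let go; only then switch off. Leave the barrel, wheel, loupe and bottle where they are.

Things in the scene. Friction and masses are not known exactly. Their poses are not given: they have to be found in the camera images.
- demagnetizer: Fixed cream enamel demagnetizer. Base block 150 (x) x 210 (y) x 40 mm high; origin at the centre of its underside, x away from the robot. On it: the coil head (centre at x 0, y -45, z 190 mm, top 245 mm up, on a 50 x 60 mm neck at x -3 to 47 mm) and, to the other side, the red rocker switch (pivot at x 0, y +70, z 54 mm).
- coil: Coil head, part of the demagnetizer: square cream ring 96 x 96 mm, 50 mm long, with a 46 x 46 mm square bore right through. Origin at the bore's centre; x along the bore, away from the robot and rising 35 degrees; y level; z square to the bore, up and towards the robot. Mouths at x = -25 mm (near, low; its upper lip overhangs the approach) and +25 mm (far, high).
- rocker (a joint): Red rocker switch, a flat bar 66 x 24 x 8 mm lying along the demagnetizer's x, rocking about a level pivot along y. 0 rad = off (near end up, far end down); 0.44 rad = on (near end pressed down, far end up). It stays where it is left; it takes about 2 N on an end.
- rocker_near (a point): Point on the top face of the rocker, 26 mm from the pivot, at the end nearer the robot. Press down here to switch on. It is about 64 mm above the counter when off and 52 mm when on.
- rocker_far (a point): Point on the top face of the rocker, 26 mm from the pivot, at the end farther from the robot. Press down here to switch off. About 52 mm above the counter when off, 64 mm when on.
- key: Loose let-down key, 190 mm long, about 160 g, flat on the counter, steel end away from the robot. Origin under its middle, at its underside; x from handle to steel end, centre line at z = 13 mm. Wooden handle 26 x 26 mm from x = -95 to -11 (grip at about -45); steel shank 13 mm thick to 63; square steel socket head 26 x 26 mm to 95. Balances at x = +8.
- key_tip (a point): Centre of the end face of the key's socket head (x = 95, y = 0, z = 13 mm in the key's frame).
- key_neck (a point): Where the key's shank leaves the handle (x = -11, y = 0, z = 13 mm in the key's frame).
- cradle: Fixed pale wooden cradle: plank 210 (x) x 74 x 16 mm high, origin at the centre of its underside. At each end (73 to 103 mm along x) a pair of cheeks, 16 mm thick, rising 14 mm above the plank, 38 mm apart; the middle is open. The key lies on the plank along x, either way round, between the cheeks, middle over middle.
- barrel: Bystander: steel mainspring barrel, 80 mm across, 55 mm high; origin at the centre of its underside.
- wheel: Bystander: brass ratchet wheel lying flat, 90 mm across, 12 mm thick, hub 22 mm high; origin at the centre of its underside.
- loupe: Bystander: tarnished nickel loupe, 40 mm across, 38 mm high, standing in front of the demagnetizer; origin at the centre of its underside.
- bottle: Bystander: amber bottle, 46 mm across, 120 mm high; origin at the centre of its underside.
There are look-alikes about, which are no part of the job. Of the things like the key, leave any that is blue, turquoise or white; of the rest the smaller one is meant.

How it is judged:
By the outcome, as a careful person would: the job done as asked, in the order asked, and still so for the second after the job is handed in, with the robot touching nothing.
It also fails if it takes over 72 s, if anything falls off the work surface, if the arm or the gripper's body presses on something with over 40 N, if the wrist force passes 120 N, or if a joint passes its speed limit or range.

### The arm

A 7-joint arm with a two-finger parallel gripper is mounted at the origin on the work surface. World frame = base frame: x ahead of the robot, y to its left, z up, the work surface at z = 0. Lengths are in m, angles in rad, forces in N, time in s.
With the tool pointing down it reaches from about 0.4 to 0.85 m from the base axis. Payload 4.5 kg.
Tool frame: the origin (TCP) lies midway between the tips of the shut fingers; the grasp point (between the pads) lies 19 mm behind it; z points along the fingers, y is the line along which they close (so a half turn about z gives the same grasp; the last joint's range is limited). The gripper opens to 88 mm and grips with 3 to 60 N. Pads are 18 mm wide; open, the fingers measure 123 mm over their backs; the gripper's body (75 mm by 187 mm) begins 45 mm behind the grasp point.
Start: joints at [-1.16, 0.689, -0.195, 1.565, 0.157, 0.902, -0.215], TCP at [0.23, 0.581, 0.239] pointing down, gripper open.
Joint ranges: [-3.01, 3.01], [-0.46, 2.08], [-1.47, 1.51], [0.13, 2.56], [-1, 4.14], [0.04, 2.09], [-2.66, 2.66]. Speed limits (rad/s): [2.57, 2.57, 3.14, 3.14, 3.14, 3.14, 3.14].

### API

Orientations are given as a unit quaternion [x, y, z, w].
In Python, from plant import sensors, eyes, finish_job gives the robot as it stands.
- The arm moves only by the tool send_rows, never from a script. Its argument "rows" is text: rows parted by semicolons, each of 4 numbers parted by spaces: the shift along the tool's x, y, z normalised to -1 to 1, where 1 is 30 cm, then the turn about the tool's z normalised to -1 to 1, where 1 is 2 pi rad. A call has 1 to 10 rows; each row is the pose to reach, as a shift and turn from the pose commanded when the call began, along the tool's axes at that moment, turning the shorter way round; what a row does not reach only later rows make up. A row lasts 1/12 s, in which the tool goes at most 41.7 mm and 7.16 degrees, less where a joint would pass 70% of its speed; a pose out of reach is approached as far as the arm can. A call with a number of a shift or a turn outside -1 to 1 is refused whole. A call with a gripper value outside its range is refused whole. "jaw" is the closure, from -1 (fully open) to 1 (shut), set as the call begins (left out, the last holds). The fingers move at their own pace and stop on an object; "force" is the grip in N (left out, the last holds). Time passes only in rows, so rows that repeat a pose let the fingers close. It gives the time, the measured TCP pose, the force, the opening and the grip force at its end, in the units of the state.
- sensors.get_state(): the state, without advancing time (a new reading comes with each control period).
- eyes.snapshot(name): name is "scene" or "top"; returns (picture, depth): 384x512x3 uint8, red, green, blue; 384x512 float32, m along the optical axis (not along the pixel's ray), 0 where there is no reading.
- eyes.calibration(name): a dict with "fov_y" (degrees; the focal length in pixels is half the picture's height over the tangent of half this angle, whatever the lens; pixels are square), "cx", "cy" (the principal point, pixels), "world_from_camera" (4x4, takes a point from camera to world coordinates). Camera axes: x right, y down, z forward; pixel columns grow to the right and rows downward; lengths in m; the calibration is good to about 2 mm. A picture is of the moment at which its call begins. calibration takes no time and is no camera call.
- finish_job(): hands the job in; it is judged then, once.
The state is a dict: "clock": time; "q": joint angles; "qd": joint speeds; "joint_torque": joint torques, N m; "tool_pos": TCP position; "eef_rot": TCP orientation; "contact_force": force on the tool from outside, world axes, zero at the start; "moment": the same for the moment, N m; "opening": opening from 0.0 (shut) to 1.0 (fully open); "finger_force": force on a finger pad.
Only numpy, scipy, OpenCV 4.12 (cv2) and the standard library are available. Lean on these libraries where they do the work, as an engineer would, in place of code of your own. Each camera call takes 0.05 s, during which the arm holds its last target. There are 200 camera calls.

## Working session

There is one attempt and no reset: what is moved stays moved. The work goes in short steps, Python scripts to look and compute and a tool call to move; the robot and the scene stay as the last step left them, time stands still between calls to the robot, and variables do not carry over. Pictures are saved under pics/ and viewed, at most 12 in all, crops included, and the job is handed in when it is done.

Besides the shell and the picture viewer there is one more tool, called by a JSON object that holds its "api" and its "payload". send_rows: Moves the arm, as the interface text tells. Scaled input: -1 to 1 covers 30 cm each way for a shift and 2 pi rad each way for a turn. Its arguments: {"type":"object","properties":{"rows":{"type":"string"},"jaw":{"type":"number"},"force":{"type":"number"}},"required":["rows"]}

```bash
ls; mkdir -p pics; cat > h.py <<'E'
import numpy as np, cv2
from plant import sensors, eyes, finish_job
def snap(n):
    p,d=eyes.snapshot(n); np.savez(f'{n}.npz',p=p,d=d); return p,d
def cloud(n,d):
    c=eyes.calibration(n); f=d.shape[0]/2/np.tan(np.radians(c['fov_y'])/2)
    v,u=np.mgrid[:d.shape[0],:d.shape[1]]
    P=np.stack([(u-c['cx'])/f*d,(v-c['cy'])/f*d,d,np.ones_like(d)],-1)
    return (P@np.array(c['world_from_camera']).T)[...,:3]
E
python3 - <<'E'
from h import *
for n in('scene','top'):
    p,d=snap(n); cv2.imwrite(f'pics/{n}0.png',cv2.resize(p[...,::-1],(800,600),interpolation=cv2.INTER_CUBIC)); print(eyes.calibration(n))
print(sensors.get_state())
E
```

```text
pics
{'fov_y': 48.30454914475695, 'cx': 262.78997640819165, 'cy': 188.4104327867306, 'world_from_camera': array([[ 0.88082032,  0.35018454, -0.31863201,  0.88347149],
       [ 0.47333794, -0.66602498,  0.57650839, -0.87309191],
       [-0.01033256, -0.65862092, -0.75240396,  1.11978251],
       [ 0.        ,  0.        ,  0.        ,  1.        ]])}
{'fov_y': 56.85798574678698, 'cx': 258.8693711601223, 'cy': 189.70051049032483, 'world_from_camera': array([[ 0.01135957, -0.98607523,  0.16591145,  0.29174445],
       [-0.99992071, -0.01210371, -0.00347476, -0.10473979],
       [ 0.00543452, -0.16585883, -0.98613453,  1.15906399],
       [ 0.        ,  0.        ,  0.        ,  1.        ]])}
{'clock': 0.1, 'q': array([-1.16017209,  0.6899427 , -0.19454734,  1.56622284,  0.15727216,
        0.9024724 , -0.21507984]), 'qd': array([-0.00106424, -0.00240563, -0.00074523, -0.00308733, -0.00074112,
       -0.0004033 , -0.00129991]), 'joint_torque': array([-3.30608564e-03, -5.28500462e+01, -1.27193704e+00, -1.53838152e+01,
       -5.26451727e-02,  1.89664635e-03,  5.31530873e-05]), 'tool_pos': array([0.22979338, 0.58062241, 0.2379689 ]), 'eef_rot': array([ 1.87251091e-01,  9.82311734e-01, -8.19692815e-04, -1.19067401e-04]), 'contact_force': array([ 0.15261194,  0.50197678, -0.97758683]), 'moment': array([ 0.01227821, -0.00920587,  0.01874619]), 'finger_force': 0.0, 'opening': 0.9948527004623278}
```

View pics/scene0.png

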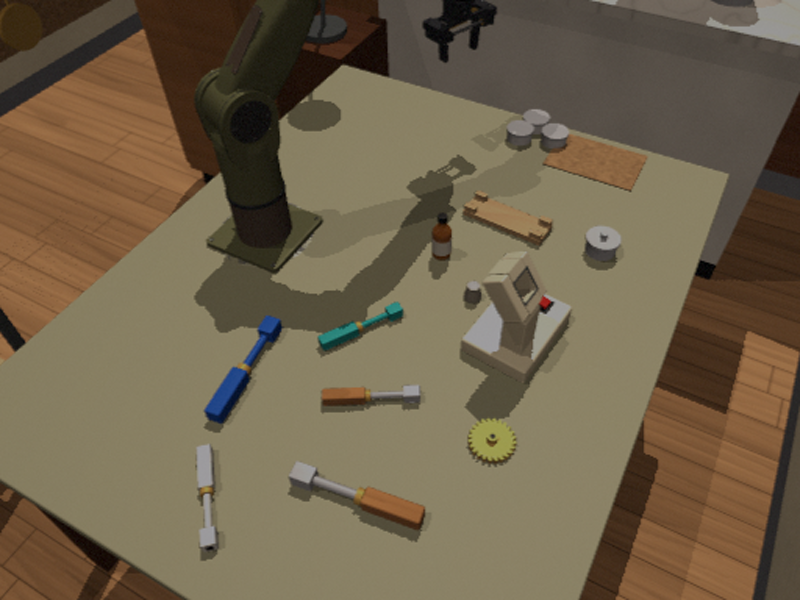

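View pics/top0.png

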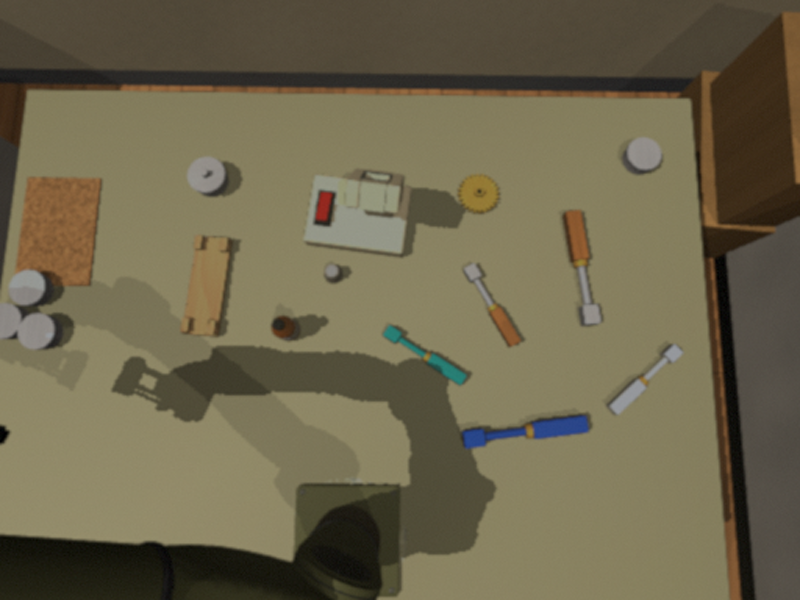

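Scene (800×600 top view): the key candidates are the small wooden-handled one (492,305), the larger wooden-handled one (582,268), blue (525,430), turquoise (425,355) and white (645,380). Leaving out the coloured and white ones, the smaller wooden one at (492,305) is the key. The cradle is at (207,285), the demagnetizer at (360,213) and the rocker at (324,207).

```bash
python3 - <<'E'
from h import *
z=np.load('top.npz'); p,d=z['p'],z['d']; W=cloud('top',d)
cv2.imwrite('pics/crop1.png',cv2.resize(p[100:240,100:350,::-1],(800,448),interpolation=cv2.INTER_CUBIC))
h=((W[...,2]>.006)&(W[...,2]<.3)&(d>0)).astype(np.uint8)
print('floor',np.median(W[180:200,200:240,2]))
n,l,s,c=cv2.connectedComponentsWithStats(h)
for i in range(1,n):
    if s[i,4]<60 or s[i,4]>8000: continue
    q=W[l==i]; r=cv2.minAreaRect(q[:,:2].astype(np.float32)*1000)
    print((c[i]*800/512).round(),s[i,4],np.round(r[0]),np.round(r[1]),round(r[2],1),'z',np.percentile(q[:,2],[50,95]).round(3))
def box(name,m):
    q=W[m]; r=cv2.minAreaRect(q[:,:2].astype(np.float32)*1000); print(name,m.sum(),np.round(r[0],1),np.round(r[1],1),round(r[2],1),'z',np.percentile(q[:,2],[5,50,95]).round(4))
pi=p.astype(int); red=(pi[...,0]>110)&(pi[...,1]<50)&(pi[...,2]<50)
red[:, :180]=0; red[:,230:]=0; red[:100]=0;red[160:]=0; box('rocker',red)
# base top
m=(abs(W[...,2]-.04)<.006)&(W[...,0]>.5); m[:, :185]=0; m[:,270:]=0; box('base',m)
E
```

```text
floor 0.001164618372351378
[641. 155.] 440 [ 804. -628.] [74. 93.] 17.2 z [0.035 0.039]
[207. 176.] 508 [736. 316.] [79. 77.] 45.4 z [0.043 0.048]
[358. 212.] 3154 [657.  -3.] [217. 151.] 83.0 z [0.043 0.239]
[477. 192.] 491 [ 716. -265.] [86. 88.] 36.1 z [0.013 0.021]
[579. 263.] 750 [ 558. -482.] [256.  46.] 7.8 z [0.033 0.038]
[206. 285.] 1505 [504. 307.] [ 79. 212.] 84.9 z [0.017 0.031]
[ 29. 287.] 534 [503. 671.] [78. 92.] 89.7 z [0.034 0.038]
[332. 273.] 117 [531.  43.] [32. 38.] 28.2 z [0.037 0.043]
[492. 307.] 432 [ 471. -291.] [189.  34.] 30.4 z [0.025 0.03 ]
[ 28. 327.] 822 [410. 665.] [129.  73.] 74.2 z [0.034 0.038]
[284. 327.] 231 [412. 130.] [42. 44.] 56.9 z [0.082 0.122]
[426. 356.] 413 [ 364. -148.] [189.  26.] 57.7 z [0.025 0.03 ]
[641. 381.] 478 [ 320. -598.] [ 34. 190.] 39.2 z [0.025 0.03 ]
[528. 430.] 790 [ 214. -350.] [ 35. 250.] 8.0 z [0.033 0.038]
[353. 524.] 3172 [4. 1.] [207. 206.] 89.5 z [0.014 0.277]
rocker 114 [665.7  62.1] [20.4 62.2] 83.5 z [0.0522 0.06   0.0665]
base 1923 [623.6  -1.7] [210.  218.2] 83.1 z [0.0372 0.0411 0.0447]
```

View pics/crop1.png

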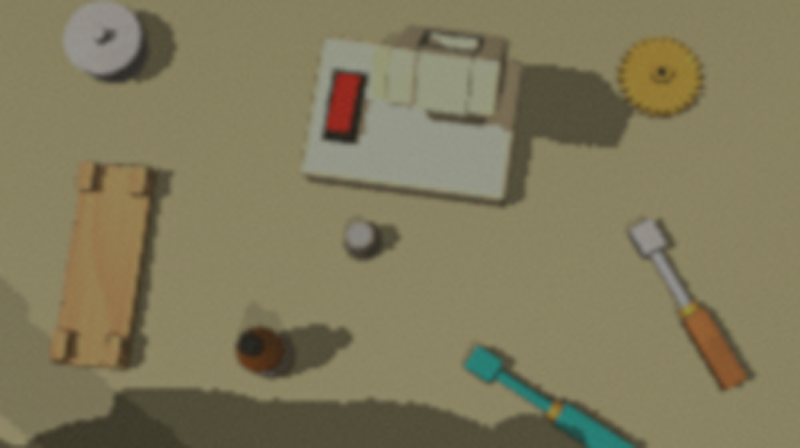

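The crop shows the chosen key with its steel head at (648,237) and its wooden handle end at (735,375). Next I'll refine the poses using both cameras.

```bash
python3 - <<'E'
from h import *
C={}
for n in('top','scene'):
    z=np.load(n+'.npz'); W=cloud(n,z['d']); W[z['d']==0]=9; C[n]=(W,z['p'].astype(int))
def fit(q,L,Wd,y0):
    best=None
    for a in np.radians(np.arange(y0-12,y0+12,.25)):
        R=np.array([[np.cos(a),np.sin(a)],[-np.sin(a),np.cos(a)]]); u=q[:,:2]@R.T
        lo,hi=np.percentile(u,[.5,99.5],axis=0); A=np.prod(hi-lo)
        if best is None or A<best[0]: best=(A,np.degrees(a),(R.T@((lo+hi)/2)*1000).round(1),((hi-lo)*1000).round(1))
    return len(q),best[1:]
def sel(n,c,r,z0,z1):
    W=C[n][0]; return W[(np.hypot(W[...,0]-c[0],W[...,1]-c[1])<r)&(W[...,2]>z0)&(W[...,2]<z1)]
for n in C:
    W,p=C[n]
    print(n)
    print('key',fit(sel(n,(.471,-.291),.11,.008,.04),0,0,30))
    print('cradle',fit(sel(n,(.504,.307),.13,.009,.04),0,0,-7))
    print('base',fit(sel(n,(.66,0),.15,.01,.046),0,0,-7))
    red=(p[...,0]>110)&(p[...,1]<50)&(p[...,2]<50)&(np.hypot(W[...,0]-.66,W[...,1]-.06)<.06)
    print('rocker',fit(W[red],0,0,-7), np.percentile(W[red][:,2],[2,98]))
    q=sel(n,(.66,-.05),.12,.12,.26); print('coil',fit(q,0,0,-7),q[:,2].max())
    print('loupe',q.shape,np.median(sel(n,(.531,.043),.03,.03,.05),axis=0))
E
```

```text
top
key (427, (np.float64(30.25), array([ 469.7, -287.3]), array([187.6,  25.7])))
cradle (1482, (np.float64(-4.75), array([504. , 307.9]), array([206.5,  73.9])))
base (2086, (np.float64(-7.499999999999999), array([622.4,  -1.9]), array([213.8, 208.2])))
rocker (114, (np.float64(-6.75), array([665.8,  62.2]), array([62. , 20.3]))) [0.05130023 0.06762523]
coil (900, (np.float64(-6.5), array([652. , -51.3]), array([93.6, 94.7]))) 0.2475024103888439
loupe (900, 3) [0.5326115  0.04378751 0.03952489]
scene
key (493, (np.float64(30.25), array([ 469.4, -291.2]), array([187. ,  29.3])))
cradle (803, (np.float64(-4.0), array([502.6, 304.1]), array([207. ,  79.5])))
base (1696, (np.float64(-6.25), array([624.2,  -8.2]), array([214.4, 207.4])))
rocker (24, (np.float64(-4.5), array([687.8,  59.6]), array([13.5, 25.5]))) [0.04639909 0.05490105]
coil (1342, (np.float64(-5.5), array([650.8, -54.7]), array([93.5, 97. ]))) 0.2461714821755655
loupe (1342, 3) [0.53289125 0.03953997 0.03675144]
```

```bash
cat >> h.py <<'E'
from scipy.spatial.transform import Rotation as Ro
def go(x,y,z,phi):
    """tool shift (units of .3 m) and turn (units of 2pi) to a TCP target with tool-y at phi deg"""
    s=sensors.get_state(); R=Ro.from_quat(s['eef_rot']).as_matrix()
    cur=np.degrees(np.arctan2(R[1,1],R[0,1])); dl=(phi-cur+180)%360-180
    sh=R.T@(np.array([x,y,z])-s['tool_pos'])
    print('t%.2f tcp'%s['clock'],s['tool_pos'].round(4),'phi %.1f'%cur,'q7 %.2f'%s['q'][6],'op %.3f'%s['opening'],'F',np.round(s['contact_force'],1),
     '\n  -> rows',(sh/.3).round(4),'turn',round(-dl/360,4),'n>=%.0f/%.0f'%(np.linalg.norm(sh)/.0417,abs(dl)/7.16))
E
python3 -c "
from h import *
go(.628,.066,.22,-6.75)"
```

```text
t0.10 tcp [0.2298 0.5806 0.238 ] phi 68.4 q7 -0.22 op 0.995 F [ 0.2  0.5 -1. ] 
  -> rows [-1.8653 -1.1067  0.0619] turn 0.2088 n>=16/10
```

{"api": "send_rows", "payload": {"rows": "-0.93 -0.55 0.03 0.21;-0.93 -0.55 0.03 0.21;-0.93 -0.55 0.03 0.21;-0.93 -0.55 0.03 0.21;-0.93 -0.55 0.03 0.21;-0.93 -0.55 0.03 0.21;-0.93 -0.55 0.03 0.21;-0.93 -0.55 0.03 0.21;-0.93 -0.55 0.03 0.21;-0.93 -0.55 0.03 0.21", "jaw": 1}}

```text
clock: 0.93
tool_pos: [0.4305, 0.322, 0.2295]
eef_rot: [0.731, 0.683, -0.0, 0.001]
contact_force: [-0.5, 1.0, 0.3]
opening: 0.265
finger_force: 0.0
```

```bash
python3 -c "
from h import *
go(.628,.066,.12,-6.75)"
```

```text
t0.93 tcp [0.4305 0.322  0.2295] phi -3.9 q7 -0.68 op 0.265 F [-0.5  1.   0.3] 
  -> rows [-0.8061  0.715   0.3665] turn 0.0079 n>=8/0
```

{"api": "send_rows", "payload": {"rows": "-0.806 0.715 0.15 0.008;-0.806 0.715 0.15 0.008;-0.806 0.715 0.15 0.008;-0.806 0.715 0.15 0.008;-0.806 0.715 0.15 0.008;-0.806 0.715 0.15 0.008;-0.806 0.715 0.15 0.008;-0.806 0.715 0.45 0.008;-0.806 0.715 0.45 0.008;-0.806 0.715 0.45 0.008"}}

```text
clock: 1.77
tool_pos: [0.6277, 0.0682, 0.09]
eef_rot: [0.745, 0.667, -0.003, -0.001]
contact_force: [-0.0, 0.3, 0.4]
opening: 0.001
finger_force: 0.0
```

```bash
python3 -c "
from h import *
go(.628,.066,.051,-6.75)"
```

```text
t1.77 tcp [0.6277 0.0682 0.09  ] phi -6.3 q7 -0.21 op 0.001 F [-0.   0.3  0.4] 
  -> rows [-0.0069  0.0026  0.1299] turn 0.0013 n>=1/0
```

{"api": "send_rows", "payload": {"rows": "-0.007 0.003 0.06 0;-0.007 0.003 0.08 0;-0.007 0.003 0.1 0;-0.007 0.003 0.12 0;-0.007 0.003 0.13 0;-0.007 0.003 0.13 0"}}

```text
clock: 2.27
tool_pos: [0.6301, 0.0701, 0.0559]
eef_rot: [0.743, 0.669, 0.0, 0.0]
contact_force: [0.3, 0.3, -0.2]
opening: 0.005
finger_force: 0.0
```

```bash
python3 -c "
from h import *
go(.628,.066,.15,-6.75)"
```

```text
t2.27 tcp [0.6301 0.0701 0.0559] phi -6.0 q7 -0.21 op 0.005 F [ 0.3  0.3 -0.2] 
  -> rows [-0.0142 -0.0053 -0.3135] turn 0.002 n>=2/0
```

{"api": "send_rows", "payload": {"rows": "0 0.01 0 0;0 0.01 0 0;0 0.01 0 0"}}

```text
clock: 2.52
tool_pos: [0.6339, 0.0694, 0.0565]
eef_rot: [0.744, 0.669, 0.001, 0.001]
contact_force: [0.6, 0.0, 0.2]
opening: 0.005
finger_force: 0.0
```

```bash
python3 - <<'E'
from h import *
go(.628,.066,.15,-6.75)
p,d=snap('top'); W=cloud('top',d); p=p.astype(int)
red=(p[...,0]>90)&(p[...,1]<50)&(p[...,2]<50)&(np.hypot(W[...,0]-.66,W[...,1]-.06)<.06)
q=W[red]; print(len(q),np.polyfit(q[:,0]-.6655,q[:,2],1))
E
```

```text
t2.52 tcp [0.6339 0.0694 0.0565] phi -6.1 q7 -0.21 op 0.005 F [0.6 0.  0.2] 
  -> rows [-0.0132 -0.0178 -0.3119] turn 0.0019 n>=2/0Traceback (most recent call last):
  File "<stdin>", line 5, in <module>
    raise TypeError("expected non-empty vector for x")
TypeError: expected non-empty vector for x
```

{"api": "send_rows", "payload": {"rows": "-0.01 0 0.01 0;-0.01 -0.01 0.02 0;-0.01 -0.01 0.02 0;-0.01 -0.01 0.02 0"}}

```text
clock: 2.9
tool_pos: [0.6334, 0.0675, 0.0527]
eef_rot: [0.744, 0.669, 0.004, 0.002]
contact_force: [0.3, 1.8, 15.6]
opening: 0.007
finger_force: 7.3
```

```bash
python3 - <<'E'
from h import *
go(.628,.066,.15,-6.75)
E
```

```text
t2.90 tcp [0.6334 0.0675 0.0527] phi -6.1 q7 -0.20 op 0.007 F [ 0.3  1.8 15.6] 
  -> rows [-0.0059 -0.0148 -0.3244] turn 0.0019 n>=2/0
```

{"api": "send_rows", "payload": {"rows": "0 0 -0.13 0;0 0 -0.26 0;0 0 -0.4 0;0 -0.13 -0.5 0;0 -0.26 -0.5 0;0 -0.39 -0.5 0;0 -0.52 -0.5 0;0 -0.6 -0.5 0;0 -0.6 -0.5 0", "jaw": -1}}

```text
clock: 3.65
tool_pos: [0.4438, 0.0853, 0.1996]
eef_rot: [0.743, 0.669, -0.003, -0.002]
contact_force: [-0.5, -0.3, 0.2]
opening: 0.661
finger_force: 0.0
```

```bash
python3 - <<'E'
from h import *
go(.4306,-.3122,.15,-59.75)
p,d=snap('top'); W=cloud('top',d); p=p.astype(int)
red=(p[...,0]>90)&(p[...,1]<50)&(p[...,2]<50)&(np.hypot(W[...,0]-.66,W[...,1]-.06)<.06)
q=W[red]; print(len(q),np.polyfit(q[:,0]-.6655,q[:,2],1),q.mean(0))
E
```

```text
t3.65 tcp [0.4438 0.0853 0.1996] phi -6.0 q7 -0.30 op 0.661 F [-0.5 -0.3  0.2] 
  -> rows [-1.3222  0.095   0.1671] turn 0.1494 n>=10/8
20 [0.03585728 0.04911099] [0.65249062 0.05660953 0.0486445 ]
```

{"api": "send_rows", "payload": {"rows": "-1 0.07 0 0.149;-1 0.07 0 0.149;-1 0.07 0 0.149;-1 0.07 0 0.149;-1 0.07 0 0.149;-1 0.07 0 0.149;-1 0.07 0 0.149;-1 0.07 0 0.149;-1 0.07 0 0.149;-1 0.07 0 0.149"}}

```text
clock: 4.53
tool_pos: [0.4403, -0.2155, 0.1994]
eef_rot: [0.965, 0.261, 0.0, 0.0]
contact_force: [-0.5, 0.9, 0.3]
opening: 1.002
finger_force: 0.0
```

```bash
python3 - <<'E'
from h import *
go(.4306,-.3122,.08,-59.75)
p,d=snap('top'); W=cloud('top',d); p=p.astype(int)
red=(p[...,0]>90)&(p[...,1]<50)&(p[...,2]<50)&(np.hypot(W[...,0]-.66,W[...,1]-.06)<.06)
q=W[red]; print(len(q),np.polyfit(q[:,0]-.6655,q[:,2],1),q.mean(0))
E
```

```text
t4.53 tcp [ 0.4403 -0.2155  0.1994] phi -59.7 q7 -0.37 op 1.002 F [-0.5  0.9  0.3] 
  -> rows [-0.1906  0.2618  0.3981] turn 0.0002 n>=4/0
24 [0.02291779 0.04897307] [0.6517179  0.05762852 0.04865721]
```

```bash
python3 - <<'E'
from h import *
z=np.load('top.npz');p,d=z['p'],z['d']; W=cloud('top',d)
cv2.imwrite('pics/c2.png',cv2.resize(p[105:165,180:280,::-1],(800,480),interpolation=cv2.INTER_CUBIC))
m=(W[...,2]>.045)&(W[...,2]<.075)&(abs(W[...,0]-.6655)<.03)&(abs(W[...,1]-.062)<.009)
q=W[m]; print(m.sum(),np.polyfit(q[:,0]-.6655,q[:,2],1))
E
```

```text
108 [0.22854356 0.05921176]
```

View pics/c2.png

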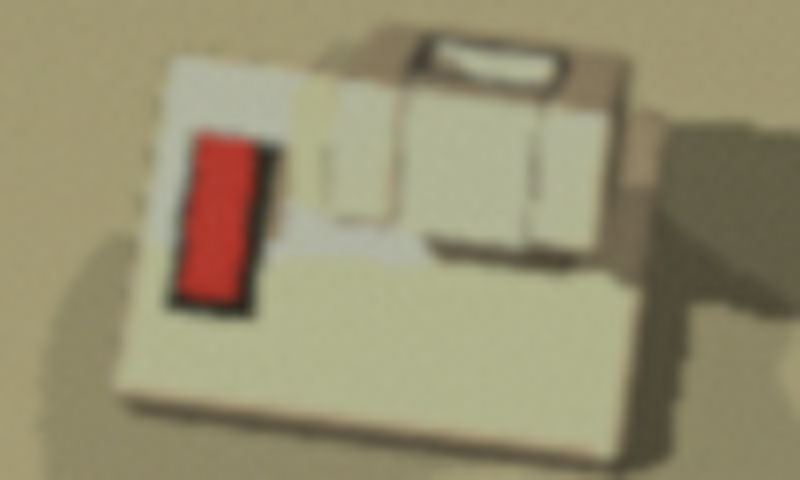

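{"api": "send_rows", "payload": {"rows": "-0.07 0.1 0 0;-0.14 0.2 0.1 0;-0.19 0.26 0.2 0;-0.19 0.26 0.3 0;-0.19 0.26 0.4 0;-0.19 0.26 0.4 0"}}

```text
clock: 5.08
tool_pos: [0.4282, -0.3071, 0.0751]
eef_rot: [0.965, 0.263, -0.002, -0.004]
contact_force: [-0.2, 0.9, -0.3]
opening: 0.998
finger_force: 0.0
```

```bash
python3 - <<'E'
from h import *
go(.4306,-.3122,.005,-59.75)
E
```

```text
t5.08 tcp [ 0.4282 -0.3071  0.0751] phi -59.5 q7 -0.18 op 0.998 F [-0.2  0.9 -0.3] 
  -> rows [-0.0013  0.0208  0.2334] turn 0.0007 n>=2/0
```

The switch reads on: the rocker's slope is +0.23, with the near end of the red bar at (210,295) pressed down. Next I'll descend on the key.

{"api": "send_rows", "payload": {"rows": "0 0.02 0.1 0;0 0.02 0.18 0;0 0.02 0.22 0;0 0.02 0.22 0;0 0.02 0.22 0"}}

```text
clock: 5.5
tool_pos: [0.4336, -0.3152, 0.0145]
eef_rot: [0.965, 0.262, 0.0, -0.0]
contact_force: [0.2, -0.1, 0.9]
opening: 1.0
finger_force: 0.0
```

```bash
python3 - <<'E'
from h import *
go(.4306,-.3122,.004,-59.75)
E
```

```text
t5.50 tcp [ 0.4336 -0.3152  0.0145] phi -59.6 q7 -0.16 op 1.000 F [ 0.2 -0.1  0.9] 
  -> rows [-0.0034 -0.0137  0.0352] turn 0.0004 n>=0/0
```

{"api": "send_rows", "payload": {"rows": "0 0 0.015 0;0 0 0.03 0;0 0 0.03 0;0 0 0.03 0"}}

```text
clock: 5.83
tool_pos: [0.4331, -0.3162, 0.0051]
eef_rot: [0.965, 0.261, 0.0, 0.0]
contact_force: [-0.3, -0.2, -0.0]
opening: 1.0
finger_force: 0.0
```

```bash
python3 - <<'E'
from h import *
go(.4306,-.3122,.004,-59.75)
E
```

```text
t5.83 tcp [ 0.4331 -0.3162  0.0051] phi -59.7 q7 -0.16 op 1.000 F [-0.3 -0.2 -0. ] 
  -> rows [-0.0003 -0.0157  0.0037] turn 0.0001 n>=0/0
```

{"api": "send_rows", "payload": {"rows": "0 -0.015 0.005 0;0 -0.015 0.005 0;0 -0.015 0.005 0;0 -0.015 0.005 0;0 -0.015 0.005 0;0 -0.015 0.005 0;0 -0.015 0.005 0;0 -0.015 0.005 0", "jaw": 1, "force": 50}}

```text
clock: 6.5
tool_pos: [0.4306, -0.3124, 0.0032]
eef_rot: [0.965, 0.261, 0.0, 0.0]
contact_force: [0.7, -0.1, 0.3]
opening: 0.419
finger_force: 0.0
```

{"api": "send_rows", "payload": {"rows": "0 0 -0.05 0;0 0 -0.1 0;0 0 -0.2 0;0 0 -0.3 0;0 0 -0.4 0;0 0 -0.5 0;0 0 -0.6 0;0 0 -0.6 0"}}

```text
clock: 7.17
tool_pos: [0.4329, -0.3144, 0.1882]
eef_rot: [0.965, 0.261, 0.003, 0.004]
contact_force: [-0.6, -0.1, 0.4]
opening: 0.008
finger_force: 0.0
```

```bash
cat >> h.py <<'E'
def keypose(tag,crop=None):
    """key axis from the points near the gripper: steel/wood coloured, both cameras saved"""
    for n in('top','scene'):
        p,d=snap(n)
        if crop and n in crop:
            a,b,c,e=crop[n]; q=p[a:b,c:e,::-1]; k=min(800/q.shape[1],600/q.shape[0]); cv2.imwrite(f'pics/{tag}_{n}.png',cv2.resize(q,None,fx=k,fy=k,interpolation=cv2.INTER_CUBIC))
E
python3 - <<'E'
from h import *
go(.4306,-.3122,.18,-59.75)
keypose('k1',{'scene':(120,360,130,400)})
E
```

```text
t7.17 tcp [ 0.4329 -0.3144  0.1882] phi -59.8 q7 -0.22 op 0.008 F [-0.6 -0.1  0.4] 
  -> rows [-0.0028 -0.0105  0.0273] turn -0.0 n>=0/0
```

View pics/k1_scene.png

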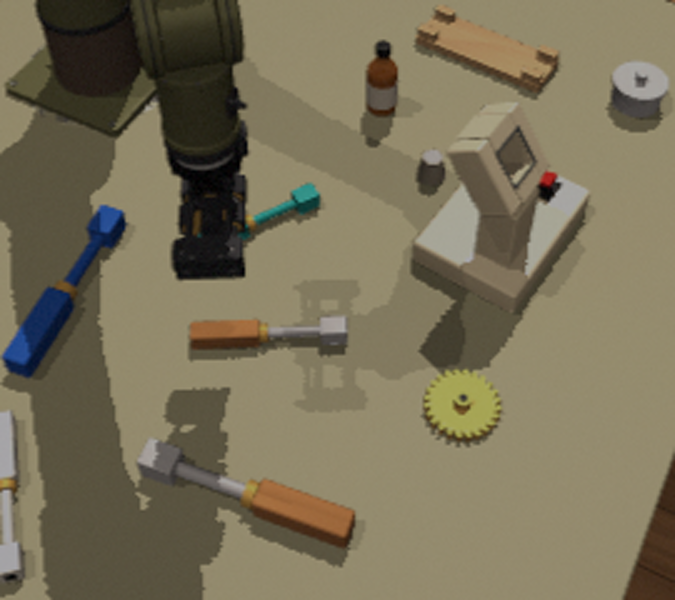

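The jaws hadn't finished closing when I lifted, so the key stayed on the counter at (190–345,333). I'll open and retry with more time.

{"api": "send_rows", "payload": {"rows": "0 0 0 0;0 0 0.1 0;0 0 0.2 0;0 0 0.25 0;0 0 0.25 0;0 0 0.25 0;0 0 0.25 0;0 0 0.25 0;0 0 0.25 0;0 0 0.25 0", "jaw": -1}}

```text
clock: 8.1
tool_pos: [0.431, -0.3126, 0.109]
eef_rot: [0.965, 0.261, 0.001, 0.001]
contact_force: [0.6, 0.0, -0.0]
opening: 0.737
finger_force: 0.0
```

```bash
python3 - <<'E'
from h import *
z=np.load('scene.npz'); W=cloud('scene',z['d'])
m=(np.hypot(W[...,0]-.4695,W[...,1]+.2895)<.11)&(W[...,2]>.008)&(W[...,2]<.04); print(m.sum(),cv2.minAreaRect((W[m][:,:2]*1000).astype(np.float32)))
go(.4306,-.3122,.002,-59.75)
E
```

```text
491 ((468.6784362792969, -289.91815185546875), (188.25537109375, 29.729934692382812), 30.81207275390625)
t8.10 tcp [ 0.431  -0.3126  0.109 ] phi -59.7 q7 -0.18 op 0.737 F [ 0.6  0.  -0. ] 
  -> rows [-0.0009 -0.0023  0.3567] turn 0.0001 n>=3/0
```

{"api": "send_rows", "payload": {"rows": "0 0 0.1 0;0 0 0.2 0;0 0 0.3 0;0 0 0.34 0;0 0 0.355 0;0 0 0.355 0;0 0 0.355 0;0 0 0.355 0", "jaw": 0}}

```text
clock: 8.77
tool_pos: [0.4313, -0.313, 0.0029]
eef_rot: [0.965, 0.261, 0.001, 0.001]
contact_force: [0.3, 0.3, -0.1]
opening: 0.498
finger_force: 0.0
```

{"api": "send_rows", "payload": {"rows": "0 0 0 0;0 0 0 0;0 0 0 0;0 0 0 0;0 0 0 0;0 0 0 0;0 0 0 0", "jaw": 1, "force": 50}}

```text
clock: 9.35
tool_pos: [0.4307, -0.3122, 0.0022]
eef_rot: [0.965, 0.261, 0.0, -0.0]
contact_force: [-0.4, 1.3, 5.9]
opening: 0.287
finger_force: 50.0
```

{"api": "send_rows", "payload": {"rows": "0 0 -0.03 0;0 0 -0.1 0;0 0 -0.2 0;0 0 -0.3 0;0 0 -0.4 0;0 0 -0.5 0;0 0 -0.6 0;0 0 -0.65 0;0 0 -0.65 0"}}

```text
clock: 10.1
tool_pos: [0.4319, -0.3136, 0.2002]
eef_rot: [0.965, 0.261, 0.002, 0.003]
contact_force: [0.2, -1.4, -2.1]
opening: 0.29
finger_force: 50.0
```

```bash
cat >> h.py <<'E'
def axis(show=True):
    """pitch of held key: points within a slab round the tool plane ahead of the fingers"""
    s=sensors.get_state(); R=Ro.from_quat(s['eef_rot']).as_matrix(); g=s['tool_pos']-.019*R[:,2]
    h=np.cross(R[:,1],[0,0,1]); h/=np.linalg.norm(h); h=h if h@HEAD>0 else -h
    for n in('top','scene'):
        p,d=snap(n); W=cloud(n,d); v=W-g; a=v@h; b=v@R[:,1]; c=v[...,2]
        m=(d>0)&(abs(b)<.022)&(a>.02)&(a<.17)&(abs(c)<.16)&(W[...,2]>.012)
        print(n,m.sum())
        for k in np.arange(.02,.16,.015):
            q=m&(a>=k)&(a<k+.015)
            if q.sum()>3: print('  a %.0f: n%d z %s b %s'%(k*1e3+7,q.sum(),(np.percentile(c[q],[10,50,90])*1e3).round(),(np.percentile(b[q],[5,95])*1e3).round()))
E
python3 - <<'E'
import h; from h import *
h.HEAD=np.array([.86,.5,0]); go(.43,-.31,.2,-60); axis()
E
```

```text
t10.10 tcp [ 0.4319 -0.3136  0.2002] phi -59.7 q7 -0.22 op 0.290 F [ 0.2 -1.4 -2.1] 
  -> rows [ 0.0005 -0.0137  0.0005] turn 0.0007 n>=0/0
top 198
  a 72: n12 z [-4. -2.  1.] b [-6.  3.]
  a 87: n28 z [-5. -2.  1.] b [-7.  4.]
  a 102: n34 z [-7. -2.  3.] b [-9.  7.]
  a 117: n63 z [-4.  5.  7.] b [-14.  11.]
  a 132: n59 z [-3.  5.  8.] b [-14.   9.]
scene 432
  a 27: n136 z [ -2.  74. 143.] b [-21.  20.]
  a 42: n42 z [ -9.  -5. 136.] b [-4. 12.]
  a 57: n25 z [-10.  -6.  -4.] b [-6.  7.]
  a 72: n29 z [-10.  -7.  -4.] b [-5.  6.]
  a 87: n30 z [-11.  -8.  -5.] b [-5.  6.]
  a 102: n34 z [-14.  -6.   2.] b [-7. 12.]
  a 117: n75 z [-17.   0.   3.] b [-10.  13.]
  a 132: n61 z [-17.  -1.   3.] b [-11.  13.]
```

```bash
python3 - <<'E'
from h import *
go(.41,-.06,.23,-40)
E
```

```text
t10.20 tcp [ 0.4304 -0.312   0.1967] phi -59.7 q7 -0.22 op 0.289 F [ 0.9  0.6 -2.5] 
  -> rows [ 0.3648 -0.7596 -0.111 ] turn -0.0548 n>=6/3
```

{"api": "send_rows", "payload": {"rows": "0.04 -0.08 -0.05 -0.01;0.1 -0.2 -0.11 -0.02;0.16 -0.33 -0.11 -0.03;0.22 -0.46 -0.11 -0.04;0.28 -0.58 -0.11 -0.05;0.33 -0.69 -0.11 -0.055;0.365 -0.76 -0.11 -0.055;0.365 -0.76 -0.11 -0.055;0.365 -0.76 -0.11 -0.055"}}

```text
clock: 10.95
tool_pos: [0.4092, -0.0588, 0.2285]
eef_rot: [0.905, 0.425, -0.001, -0.001]
contact_force: [0.5, -0.7, -2.1]
opening: 0.292
finger_force: 50.0
```

```bash
python3 - <<'E'
from h import *
go(.53,.18,.2,-4.6)
E
```

```text
t10.95 tcp [ 0.4092 -0.0588  0.2285] phi -39.7 q7 -0.42 op 0.292 F [ 0.5 -0.7 -2.1] 
  -> rows [ 0.8697 -0.1985  0.0939] turn -0.0975 n>=6/5
```

{"api": "send_rows", "payload": {"rows": "0.06 -0.01 0 -0.01;0.18 -0.04 0 -0.025;0.3 -0.07 0 -0.04;0.42 -0.1 0 -0.055;0.54 -0.13 0 -0.07;0.66 -0.16 0 -0.085;0.78 -0.18 0 -0.0975;0.87 -0.2 0.04 -0.0975;0.87 -0.2 0.09 -0.0975;0.87 -0.2 0.09 -0.0975"}}

```text
clock: 11.78
tool_pos: [0.5307, 0.1778, 0.199]
eef_rot: [0.736, 0.677, -0.003, -0.001]
contact_force: [-0.2, -0.8, -2.1]
opening: 0.291
finger_force: 50.0
```

```bash
python3 - <<'E'
from h import *
go(.5865,.240,.055,-4.6)
E
```

```text
t11.78 tcp [0.5307 0.1778 0.199 ] phi -4.8 q7 -0.40 op 0.291 F [-0.2 -0.8 -2.1] 
  -> rows [0.2236 0.1707 0.4784] turn -0.0006 n>=4/0
```

{"api": "send_rows", "payload": {"rows": "0.05 0.04 0.02 0;0.13 0.1 0.1 0;0.2 0.15 0.2 0;0.223 0.17 0.3 0;0.223 0.17 0.4 0;0.223 0.17 0.46 0;0.223 0.17 0.478 0;0.223 0.17 0.478 0;0.223 0.17 0.478 0"}}

```text
clock: 12.53
tool_pos: [0.5891, 0.2391, 0.0601]
eef_rot: [0.737, 0.676, 0.0, 0.001]
contact_force: [0.9, 0.3, -0.9]
opening: 0.294
finger_force: 50.0
```

```bash
python3 - <<'E'
import h
from h import *
go(.5865,.240,.033,-4.6)
keypose('k2',{'scene':(80,200,260,420)})
E
```

```text
t12.53 tcp [0.5891 0.2391 0.0601] phi -5.0 q7 -0.44 op 0.294 F [ 0.9  0.3 -0.9] 
  -> rows [ 0.0023 -0.0088  0.0902] turn -0.001 n>=1/0
```

View pics/k2_scene.png

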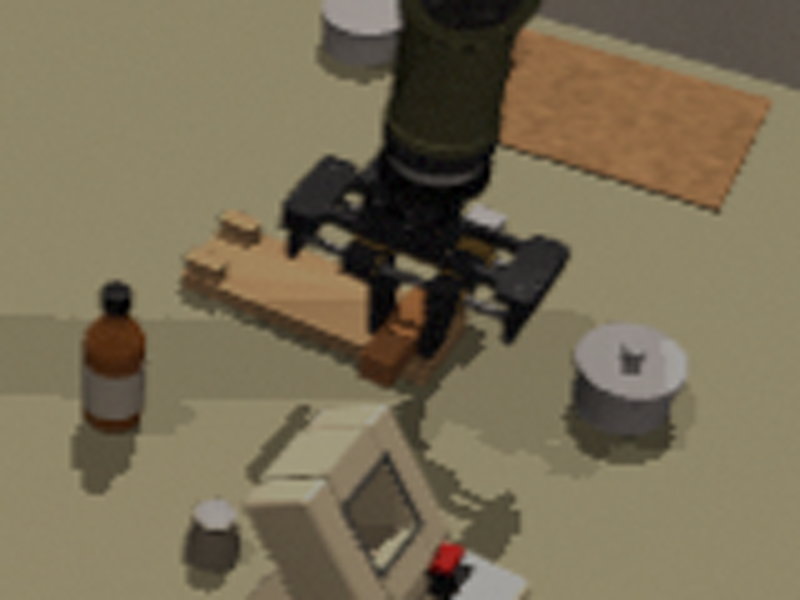

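The key lies above the far cheek pair, with the gripper at about (410,290) outside the near cheek. I'll lower it with a light grip so the cheek edge pitches the steel end up.

{"api": "send_rows", "payload": {"rows": "0 -0.008 0.03 0;0 -0.008 0.06 0;0 -0.008 0.08 0;0 -0.008 0.08 0;0 -0.008 0.08 0"}}

```text
clock: 13.05
tool_pos: [0.5853, 0.2409, 0.0346]
eef_rot: [0.736, 0.677, -0.001, -0.0]
contact_force: [0.6, -0.3, -1.7]
opening: 0.292
finger_force: 50.0
```

{"api": "send_rows", "payload": {"rows": "0 0 0 0;0 0 0.008 0;0 0 0.016 0;0 0 0.024 0;0 0 0.032 0;0 0 0.04 0;0 0 0.04 0;0 0 0.04 0", "force": 10}}

```text
clock: 13.72
tool_pos: [0.5863, 0.24, 0.0239]
eef_rot: [0.737, 0.676, -0.0, 0.001]
contact_force: [-0.8, -3.0, 4.5]
opening: 0.294
finger_force: 10.0
```

```bash
python3 - <<'E'
import h
from h import *
h.HEAD=np.array([0,1,0]); go(.5865,.240,.023,-4.6);axis()
E
```

```text
t13.72 tcp [0.5863 0.24   0.0239] phi -4.9 q7 -0.44 op 0.294 F [-0.8 -3.   4.5] 
  -> rows [0.     0.0005 0.0029] turn -0.0008 n>=0/0
top 152
  a 72: n14 z [-28. -26. -23.] b [-21.  -7.]
  a 87: n47 z [-26. -11.  25.] b [-19.   6.]
  a 102: n53 z [21. 32. 38.] b [-13.  12.]
  a 117: n32 z [25. 37. 40.] b [-11.  10.]
  a 132: n6 z [22. 29. 37.] b [-11.  -7.]
scene 60
  a 102: n31 z [19. 28. 36.] b [-7. 12.]
  a 117: n17 z [20. 32. 40.] b [-1. 11.]
  a 132: n4 z [21. 30. 36.] b [-1. 11.]
```

{"api": "send_rows", "payload": {"rows": "0 0 0.005 0;0 0 0.01 0;0 0 0.015 0;0 0 0.015 0;0 0 0.015 0"}}

```text
clock: 14.23
tool_pos: [0.5864, 0.2405, 0.0193]
eef_rot: [0.736, 0.677, 0.0, 0.0]
contact_force: [-1.4, -3.3, 4.1]
opening: 0.295
finger_force: 10.0
```

```bash
python3 - <<'E'
import h
from h import *
h.HEAD=np.array([0,1,0]); go(.5865,.240,.023,-4.6);axis()
E
```

```text
t14.23 tcp [0.5864 0.2405 0.0193] phi -4.9 q7 -0.44 op 0.295 F [-1.4 -3.3  4.1] 
  -> rows [-0.0017  0.0006 -0.0125] turn -0.0007 n>=0/0
top 147
  a 72: n19 z [-24. -20.  36.] b [-22.   0.]
  a 87: n60 z [-23.  -6.  49.] b [-21.   5.]
  a 102: n53 z [33. 52. 56.] b [-11.  12.]
  a 117: n14 z [39. 52. 59.] b [-12.  -4.]
scene 54
  a 27: n4 z [14. 16. 20.] b [-9. -1.]
  a 87: n22 z [33. 39. 47.] b [-3. 11.]
  a 102: n14 z [28. 50. 56.] b [ 4. 13.]
  a 117: n13 z [37. 53. 57.] b [ 4. 13.]
```

{"api": "send_rows", "payload": {"rows": "0 0 0 0;0 0 0 0;0 0 0 0", "force": 60}}

```text
clock: 14.58
tool_pos: [0.5864, 0.2405, 0.0193]
eef_rot: [0.736, 0.677, 0.0, 0.0]
contact_force: [0.1, -2.3, 5.5]
opening: 0.289
finger_force: 60.0
```

{"api": "send_rows", "payload": {"rows": "0 0 -0.03 0;0 0 -0.08 0;0 0 -0.16 0;0 0 -0.26 0;0 0 -0.36 0;0 0 -0.46 0;0 0 -0.56 0;-0.05 0 -0.65 0;-0.05 0 -0.65 0;-0.05 0 -0.65 0"}}

```text
clock: 15.42
tool_pos: [0.5853, 0.2262, 0.2161]
eef_rot: [0.737, 0.676, 0.002, 0.001]
contact_force: [0.4, -0.0, -3.6]
opening: 0.287
finger_force: 60.0
```

```bash
python3 - <<'E'
import h
from h import *
h.HEAD=np.array([0,1,0]); go(.45,.12,.22,-96.75);axis()
E
```

```text
t15.42 tcp [0.5853 0.2262 0.2161] phi -4.9 q7 -0.44 op 0.287 F [ 0.4 -0.  -3.6] 
  -> rows [-0.3908 -0.4194 -0.0152] turn 0.2552 n>=4/13
top 20
  a 87: n20 z [36. 38. 41.] b [-5.  6.]
scene 77
  a 27: n4 z [66. 88. 95.] b [14. 16.]
  a 87: n19 z [35. 40. 48.] b [-8.  9.]
  a 102: n37 z [40. 47. 52.] b [-7. 12.]
  a 117: n15 z [32. 51. 56.] b [-0. 11.]
```

{"api": "send_rows", "payload": {"rows": "-0.05 -0.05 0 0.01;-0.12 -0.12 0 0.03;-0.2 -0.2 -0.02 0.05;-0.28 -0.28 -0.02 0.07;-0.36 -0.36 -0.02 0.09;-0.39 -0.42 -0.02 0.11;-0.39 -0.42 -0.02 0.13;-0.39 -0.42 -0.02 0.15;-0.39 -0.42 -0.02 0.17;-0.39 -0.42 -0.02 0.19"}}

```text
clock: 16.35
tool_pos: [0.4479, 0.1209, 0.2186]
eef_rot: [0.989, 0.146, -0.002, -0.0]
contact_force: [0.1, -0.0, -2.9]
opening: 0.287
finger_force: 60.0
```

```bash
python3 - <<'E'
import h
from h import *
go(.436,-.0275,.22,-96.75)
E
```

```text
t16.35 tcp [0.4479 0.1209 0.2186] phi -73.2 q7 -1.18 op 0.287 F [ 0.1 -0.  -2.9] 
  -> rows [-0.1815  0.4619 -0.0045] turn 0.0655 n>=4/3
```

{"api": "send_rows", "payload": {"rows": "-0.03 0.08 0 0.015;-0.08 0.2 0 0.03;-0.13 0.32 0 0.045;-0.17 0.42 0 0.06;-0.18 0.46 0 0.0655;-0.18 0.46 0 0.0655;-0.18 0.46 0 0.0655"}}

```text
clock: 16.93
tool_pos: [0.4377, -0.027, 0.2189]
eef_rot: [0.998, -0.056, -0.001, -0.0]
contact_force: [-0.4, 1.0, -2.7]
opening: 0.291
finger_force: 60.0
```

```bash
python3 - <<'E'
import h
from h import *
h.HEAD=np.array([1,0,0]); go(.436,-.0275,.076,-96.75);axis()
keypose('k3',{'scene':(130,270,220,400)})
E
```

```text
t16.93 tcp [ 0.4377 -0.027   0.2189] phi -96.4 q7 -1.17 op 0.291 F [-0.4  1.  -2.7] 
  -> rows [-0.0045  0.0023  0.4764] turn 0.0009 n>=3/0
top 100
  a 102: n20 z [51. 55. 56.] b [-3. 12.]
  a 117: n59 z [54. 58. 61.] b [-11.  12.]
  a 132: n7 z [42. 49. 54.] b [-2. 11.]
  a 162: n14 z [-22. -20. -17.] b [-18.  20.]
scene 514
  a 27: n261 z [ 13.  91. 144.] b [-20.  20.]
  a 42: n40 z [  5.  18. 139.] b [-9. 10.]
  a 57: n17 z [17. 20. 25.] b [ 1. 10.]
  a 72: n20 z [24. 29. 34.] b [1. 7.]
  a 87: n20 z [28. 35. 47.] b [-4. 10.]
  a 102: n53 z [31. 47. 52.] b [-10.  15.]
  a 117: n69 z [37. 53. 58.] b [-10.  14.]
  a 132: n24 z [36. 41. 49.] b [-10.  13.]
  a 162: n10 z [-25. -22. -21.] b [-18.  19.]
```

View pics/k3_scene.png

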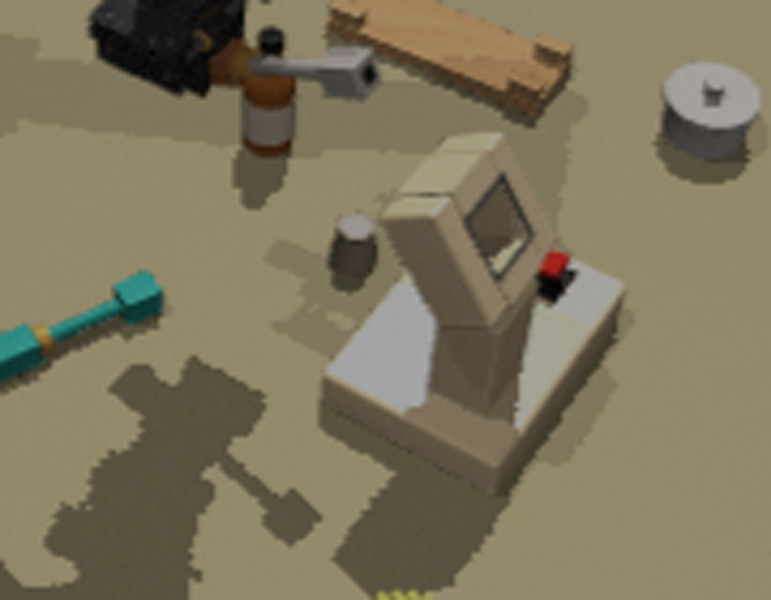

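The view shows the key's head at (350,72) pitched up about 24°, pointing at the coil, and the bore is clear. That matches the measured tip, so I'll descend to the bore line.

{"api": "send_rows", "payload": {"rows": "-0.004 0.002 0.06 0.001;-0.004 0.002 0.16 0.001;-0.004 0.002 0.26 0.001;-0.004 0.002 0.36 0.001;-0.004 0.002 0.44 0.001;-0.004 0.002 0.476 0.001;-0.004 0.002 0.476 0.001;-0.004 0.002 0.476 0.001;-0.004 0.002 0.476 0.001"}}

```text
clock: 17.88
tool_pos: [0.4375, -0.0277, 0.0776]
eef_rot: [0.998, -0.059, 0.001, -0.0]
contact_force: [0.8, -0.5, -1.2]
opening: 0.292
finger_force: 60.0
```

```bash
python3 - <<'E'
import h
from h import *
go(.4658,-.031,.0758,-96.75)
E
```

```text
t17.88 tcp [ 0.4375 -0.0277  0.0776] phi -96.8 q7 -0.98 op 0.292 F [ 0.8 -0.5 -1.2] 
  -> rows [ 0.095  -0.0002  0.0062] turn -0.0 n>=1/0
```

{"api": "send_rows", "payload": {"rows": "0.03 0 0.003 0;0.06 0 0.006 0;0.09 0 0.006 0;0.095 0 0.006 0;0.095 0 0.006 0;0.095 0 0.006 0"}}

```text
clock: 18.38
tool_pos: [0.4649, -0.0312, 0.0758]
eef_rot: [0.998, -0.059, 0.0, -0.0]
contact_force: [-0.2, 0.1, -2.7]
opening: 0.286
finger_force: 60.0
```

```bash
python3 - <<'E'
import h
from h import *
h.HEAD=np.array([1,0,0])
go(.4658,-.031,.0758,-96.75);axis()
E
```

```text
t18.38 tcp [ 0.4649 -0.0312  0.0758] phi -96.8 q7 -0.99 op 0.286 F [-0.2  0.1 -2.7] 
  -> rows [ 0.003  -0.0009  0.    ] turn -0.0001 n>=0/0
top 394
  a 102: n29 z [49. 53. 56.] b [-7. 12.]
  a 117: n62 z [-54.  57.  60.] b [-11.  18.]
  a 132: n29 z [-55. -52.  45.] b [-7. 21.]
  a 147: n119 z [-52. 125. 131.] b [-19.  20.]
  a 162: n155 z [-54. 134. 140.] b [-19.  20.]
scene 655
  a 27: n195 z [ 12.  86. 144.] b [-20.  18.]
  a 42: n31 z [  6.  17. 141.] b [-5. 12.]
  a 57: n16 z [14. 22. 25.] b [0. 8.]
  a 72: n17 z [22. 28. 32.] b [-1.  8.]
  a 87: n18 z [30. 37. 48.] b [-7. 12.]
  a 102: n47 z [33. 48. 53.] b [-7. 16.]
  a 117: n82 z [-58.  35.  56.] b [-19.  17.]
  a 132: n66 z [-58. -54.  45.] b [-16.  20.]
  a 147: n94 z [-57. -52. 128.] b [-21.  19.]
  a 162: n89 z [-57. -52. 139.] b [-19.  20.]
```

{"api": "send_rows", "payload": {"rows": "0.025 0 -0.017 0;0.05 0 -0.034 0;0.075 0 -0.052 0;0.1 0 -0.069 0;0.125 0 -0.087 0;0.15 0 -0.104 0;0.167 0 -0.116 0;0.167 0 -0.116 0"}}

```text
clock: 19.15
tool_pos: [0.516, -0.0376, 0.1106]
eef_rot: [0.998, -0.059, 0.001, 0.0]
contact_force: [0.8, -0.4, -1.8]
opening: 0.289
finger_force: 60.0
```

```bash
python3 - <<'E'
from h import *
go(.5536,-.0414,.1378,-96.75)
E
```

```text
t19.15 tcp [ 0.516  -0.0376  0.1106] phi -96.8 q7 -1.06 op 0.289 F [ 0.8 -0.4 -1.8] 
  -> rows [ 0.1261 -0.0022 -0.0905] turn -0.0002 n>=1/0
```

{"api": "send_rows", "payload": {"rows": "0.025 0 -0.018 0;0.05 0 -0.036 0;0.075 0 -0.054 0;0.1 0 -0.072 0;0.125 0 -0.09 0;0.125 0 -0.09 0;0.125 0 -0.09 0;0.125 0 -0.09 0"}}

```text
clock: 19.82
tool_pos: [0.5507, -0.0417, 0.1364]
eef_rot: [0.998, -0.06, -0.001, -0.0]
contact_force: [1.1, 0.8, -2.5]
opening: 0.285
finger_force: 60.0
```

```bash
python3 - <<'E'
from h import *
go(.5536,-.0414,.1378,-96.75)
keypose('k4',{'scene':(140,240,260,393)})
E
```

```text
t19.82 tcp [ 0.5507 -0.0417  0.1364] phi -96.8 q7 -1.12 op 0.285 F [ 1.1  0.8 -2.5] 
  -> rows [ 0.0095 -0.0021 -0.0047] turn -0.0002 n>=0/0
```

View pics/k4_scene.png

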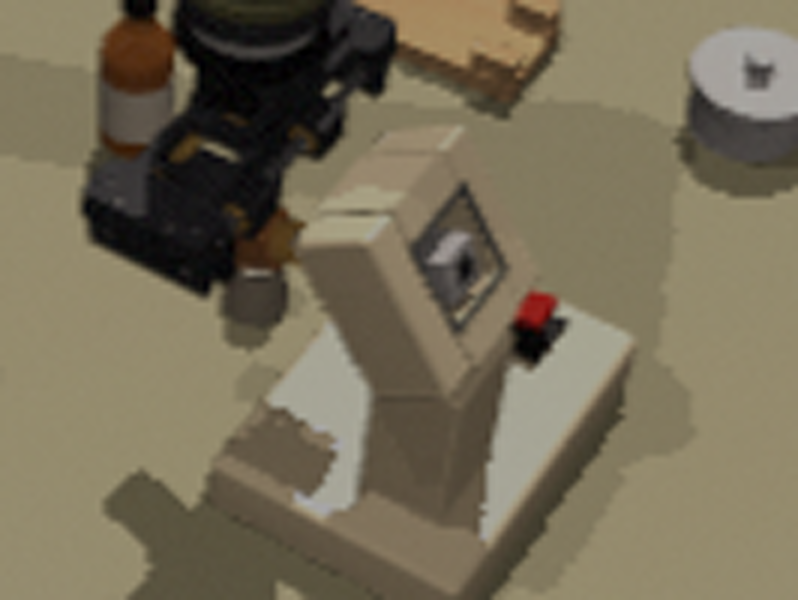

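The head is centred in the bore, with its face at about (458,262). I'll measure how far beyond the mouth it is.

```bash
python3 - <<'E'
from h import *
ps=np.radians(-6.75);hd=np.array([np.cos(ps),np.sin(ps),0]);e=np.radians(35)
u=np.cos(e)*hd+np.array([0,0,np.sin(e)]); w=-np.sin(e)*hd+np.array([0,0,np.cos(e)]); y=np.cross(w,u)
for n,C in (('scene',(.6510,-.0547,.19)),('top',(.652,-.0513,.19))):
    z=np.load(n+'.npz'); W=cloud(n,z['d'])-np.array(C); B=np.stack([W@u,W@y,W@w],-1)*1e3
    m=(abs(B[...,1])<55)&(abs(B[...,2])<55)&(B[...,0]>-26)&(B[...,0]<60)
    f=m&((abs(B[...,1])>27)|(abs(B[...,2])>27))&(B[...,0]>15); k=m&(abs(B[...,1])<18)&(abs(B[...,2])<21)&(B[...,0]>0)
    print(n,'face s',np.percentile(B[f][:,0],[10,50,90]).round(1),'| key n',k.sum(),np.percentile(B[k],[5,25,50,75,95],axis=0).round(1).tolist())
E
```

```text
scene face s [19.9 23.1 25.2] | key n 91 [[14.1, -14.5, -12.9], [20.5, -10.8, -5.3], [25.1, -4.0, 4.8], [26.8, 3.3, 10.0], [28.6, 10.4, 12.3]]Traceback (most recent call last):
  File "<stdin>", line 8, in <module>
    return _quantile_unchecked(
        a, q, axis, out, overwrite_input, method, keepdims, weights)
    return _ureduce(a,
                    func=_quantile_ureduce_func,
    ...<5 lines>...
                    overwrite_input=overwrite_input,
                    method=method)
    r = func(a, **kwargs)
    result = _quantile(arr,
                       quantiles=q,
    ...<2 lines>...
                       out=out,
                       weights=wgt)
    slices_having_nans = np.isnan(arr[-1, ...])
                                  ~~~^^^^^^^^^
IndexError: index -1 is out of bounds for axis 0 with size 0
```

{"api": "send_rows", "payload": {"rows": "0.008 0 -0.005 0;0.016 0 -0.011 0;0.022 0 -0.014 0;0.022 0 -0.014 0;0.022 0 -0.014 0"}}

```text
clock: 20.33
tool_pos: [0.5589, -0.0427, 0.1413]
eef_rot: [0.998, -0.059, 0.0, 0.0]
contact_force: [0.3, 0.2, -1.7]
opening: 0.287
finger_force: 60.0
```

```bash
python3 - <<'E'
from h import *
go(.5536,-.0414,.1378,-96.75); p,d=snap('scene'); 
ps=np.radians(-6.75);hd=np.array([np.cos(ps),np.sin(ps),0]);e=np.radians(35)
u=np.cos(e)*hd+np.array([0,0,np.sin(e)]); w=-np.sin(e)*hd+np.array([0,0,np.cos(e)]); y=np.cross(w,u)
W=cloud('scene',d)-np.array((.6510,-.0547,.19)); B=np.stack([W@u,W@y,W@w],-1)*1e3
k=(abs(B[...,1])<18)&(abs(B[...,2])<21)&(B[...,0]>0)&(B[...,0]<60)
print(k.sum(),np.percentile(B[k],[5,25,50,75,95],axis=0).round(1).tolist())
go(.4658,-.031,.0758,-96.75)
E
```

```text
t20.33 tcp [ 0.5589 -0.0427  0.1413] phi -96.8 q7 -1.13 op 0.287 F [ 0.3  0.2 -1.7] 
  -> rows [-0.0181 -0.0024  0.0115] turn -0.0002 n>=0/0
123 [[16.2, -14.3, -13.6], [23.0, -12.3, -5.1], [31.0, -5.9, 4.5], [35.9, 1.7, 10.3], [38.9, 9.0, 13.4]]
t20.38 tcp [ 0.5587 -0.0427  0.1412] phi -96.8 q7 -1.13 op 0.291 F [-0.4 -0.1 -2.5] 
  -> rows [-0.3122 -0.0019  0.218 ] turn -0.0002 n>=3/0
```

{"api": "send_rows", "payload": {"rows": "-0.03 0 0.021 0;-0.065 0 0.045 0;-0.1 0 0.07 0;-0.135 0 0.094 0;-0.17 0 0.119 0;-0.205 0 0.143 0;-0.24 0 0.168 0;-0.275 0 0.192 0;-0.31 0 0.217 0;-0.36 0 0.217 0"}}

```text
clock: 21.22
tool_pos: [0.4518, -0.03, 0.0753]
eef_rot: [0.998, -0.059, 0.0, 0.0]
contact_force: [-0.2, -0.7, -1.9]
opening: 0.291
finger_force: 60.0
```

```bash
python3 - <<'E'
from h import *
go(.436,-.0275,.22,-96.75)
E
```

```text
t21.22 tcp [ 0.4518 -0.03    0.0753] phi -96.8 q7 -0.97 op 0.291 F [-0.2 -0.7 -1.9] 
  -> rows [-0.0529 -0.0018 -0.4823] turn -0.0002 n>=3/0
```

{"api": "send_rows", "payload": {"rows": "-0.03 0 -0.06 0;-0.05 0 -0.18 0;-0.05 0 -0.3 0;-0.05 0 -0.42 0;-0.05 -0.06 -0.5 0;-0.05 -0.18 -0.5 -0.003;-0.05 -0.3 -0.5 -0.006;-0.05 -0.42 -0.5 -0.006;-0.05 -0.54 -0.5 -0.006;-0.05 -0.66 -0.5 -0.006"}}

```text
clock: 22.05
tool_pos: [0.4598, 0.1704, 0.2263]
eef_rot: [0.999, -0.041, 0.0, -0.0]
contact_force: [0.9, -0.3, -2.3]
opening: 0.289
finger_force: 60.0
```

```bash
python3 - <<'E'
from h import *
go(.4586,.3096,.13,-94.6)
E
```

```text
t22.05 tcp [0.4598 0.1704 0.2263] phi -94.7 q7 -1.51 op 0.289 F [ 0.9 -0.3 -2.3] 
  -> rows [-0.0417 -0.4621  0.3213] turn -0.0002 n>=4/0
```

{"api": "send_rows", "payload": {"rows": "-0.01 -0.1 0 0;-0.02 -0.22 0 0;-0.03 -0.34 0 0;-0.04 -0.43 0.05 0;-0.042 -0.462 0.14 0;-0.042 -0.462 0.24 0;-0.042 -0.462 0.31 0;-0.042 -0.462 0.32 0;-0.042 -0.462 0.32 0;-0.042 -0.462 0.32 0"}}

```text
clock: 22.88
tool_pos: [0.4596, 0.3075, 0.1311]
eef_rot: [0.999, -0.041, 0.001, -0.0]
contact_force: [0.9, -0.1, -1.8]
opening: 0.29
finger_force: 60.0
```

```bash
python3 - <<'E'
import h
from h import *
h.HEAD=np.array([1,0,0])
go(.4586,.3096,.06,-94.6); axis()
ps=np.radians(-4.6);X=np.array([np.cos(ps),np.sin(ps)]);Y=np.array([-X[1],X[0]])
for n in('top','scene'):
    z=np.load(n+'.npz');W=cloud(n,z['d']);v=W[...,:2]-np.array([.5035,.306]);a=v@X*1e3;b=v@Y*1e3;zz=W[...,2]*1e3
    def pr(t,m): print(n,t,m.sum(),'a',np.percentile(a[m],[2,98]).round(),'b',np.percentile(b[m],[2,50,98]).round(1)) if m.sum()>3 else print(n,t,'none')
    pr('plank+cheek',(zz>12)&(zz<34)&(abs(b)<50)&(abs(a)<115))
    for s in(1,-1):
        pr('cheek far b%+d'%s,(zz>25)&(zz<35)&(b*s>10)&(b*s<45)&(a>65)&(a<110))
        pr('cheek near b%+d'%s,(zz>25)&(zz<35)&(b*s>10)&(b*s<45)&(a<-65)&(a>-110))
    pr('keyhead',(zz>150)&(zz<215)&(abs(b)<30)&(a>45)&(a<90))
E
```

```text
t22.88 tcp [0.4596 0.3075 0.1311] phi -94.7 q7 -1.64 op 0.290 F [ 0.9 -0.1 -1.8] 
  -> rows [-0.0044 -0.0066  0.2369] turn -0.0003 n>=2/0
top 538
  a 27: n13 z [ 28.  90. 143.] b [ 8. 21.]
  a 42: n16 z [16. 21. 23.] b [-6.  8.]
  a 57: n29 z [19. 24. 27.] b [-4. 16.]
  a 72: n52 z [-134.   26.   33.] b [-20.  18.]
  a 87: n92 z [-135. -131.   40.] b [-18.  18.]
  a 102: n124 z [-135.   34.   54.] b [-17.  17.]
  a 117: n120 z [-135.   40.   60.] b [-18.  18.]
  a 132: n60 z [-135. -131.   49.] b [-19.  19.]
  a 147: n32 z [-135. -133. -125.] b [-20.  19.]
scene 566
  a 27: n184 z [-132.   80.  144.] b [-20.  20.]
  a 42: n55 z [-136. -129.   22.] b [-19.  16.]
  a 57: n46 z [-137. -132.   25.] b [-17.  19.]
  a 72: n44 z [-137. -132.   32.] b [-19.  18.]
  a 87: n43 z [-136. -132.   42.] b [-18.  18.]
  a 102: n70 z [-136.   36.   55.] b [-14.  18.]
  a 117: n70 z [-135.   41.   57.] b [-20.  17.]
  a 132: n39 z [-136. -125.   44.] b [-20.  19.]
  a 147: n15 z [-137. -134. -123.] b [-21.  20.]
top plank+cheek 949 a [-102.  102.] b [-34.8  -1.5  35.4]
top cheek far b+1 50 a [ 74. 103.] b [20.1 27.2 37.4]
top cheek near b+1 32 a [-102.  -77.] b [20.4 26.1 36.1]
top cheek far b-1 43 a [ 74. 101.] b [-32.2 -25.3 -17.5]
top cheek near b-1 44 a [-101.  -74.] b [-32.4 -26.1 -18.1]
top keyhead 156 a [46. 84.] b [-15.3  -5.9   9. ]
scene plank+cheek 699 a [-100.  101.] b [-38.2  -1.7  34.7]
scene cheek far b+1 25 a [ 75. 102.] b [17.1 23.6 34.8]
scene cheek near b+1 23 a [-102.  -75.] b [16.8 24.3 33.9]
scene cheek far b-1 27 a [ 72. 100.] b [-38.3 -29.8 -19.6]
scene cheek near b-1 26 a [-102.  -74.] b [-38.5 -31.3 -20.3]
scene keyhead 109 a [48. 85.] b [-21.6 -12.9   9. ]
```

{"api": "send_rows", "payload": {"rows": "-0.004 -0.01 0.06 0;-0.004 -0.01 0.15 0;-0.004 -0.01 0.22 0;-0.004 -0.01 0.27 0;-0.004 -0.01 0.285 0;-0.004 -0.01 0.285 0;-0.004 -0.01 0.285 0"}}

```text
clock: 23.57
tool_pos: [0.4589, 0.311, 0.0458]
eef_rot: [0.999, -0.041, 0.001, -0.001]
contact_force: [0.3, -0.0, -2.0]
opening: 0.287
finger_force: 60.0
```

```bash
python3 - <<'E'
import h
from h import *
h.HEAD=np.array([1,0,0])
go(.4586,.3105,.018,-94.6)
ps=np.radians(-4.6);X=np.array([np.cos(ps),np.sin(ps)]);Y=np.array([-X[1],X[0]])
keypose('k5',{'top':(140,220,100,207)})
for n in('top','scene'):
    z=np.load(n+'.npz');W=cloud(n,z['d']);v=W[...,:2]-np.array([.5035,.306]);a=v@X*1e3;b=v@Y*1e3;zz=W[...,2]*1e3
    m=(zz>65)&(zz<130)&(abs(b)<30)&(a>58)&(a<95); print(n,m.sum(),np.percentile(a[m],[2,98]),np.percentile(b[m],[2,50,98]).round(1),np.percentile(zz[m],98))
E
```

```text
t23.57 tcp [0.4589 0.311  0.0458] phi -94.7 q7 -1.56 op 0.287 F [ 0.3 -0.  -2. ] 
  -> rows [-0.0009  0.0017  0.0927] turn -0.0002 n>=1/0
top 100 [58.31317276 84.20426854] [-11.9  -3.5  14.6] 125.9173694267024
scene 71 [58.09908686 84.08595125] [-16.2  -9.6   9.6] 124.84540172790878
```

View pics/k5_top.png

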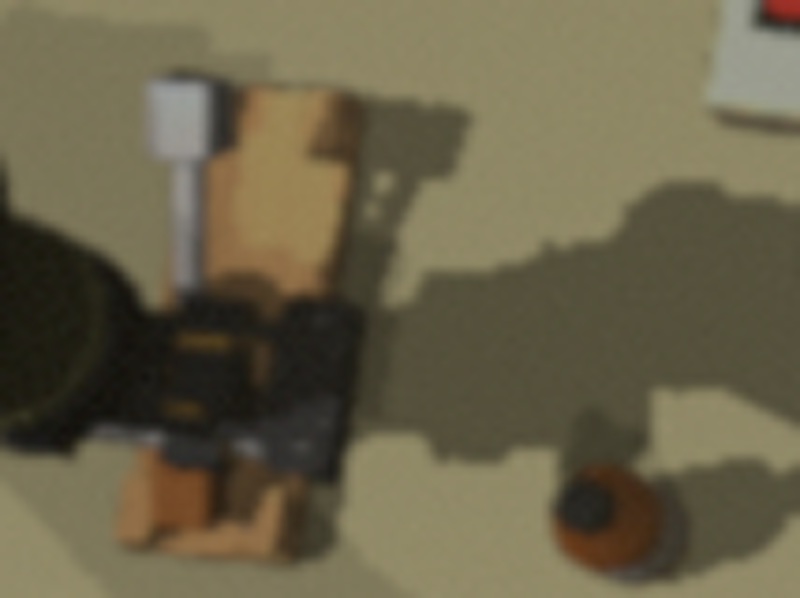

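In this top crop the key's head at (183,118) appears shifted left by parallax. The lateral numbers from both cameras match the cheek centre line, and the handle end at (180,490) lies between the near cheeks. I'll lower it with a medium grip so it levels on the plank.

{"api": "send_rows", "payload": {"rows": "0 0 0.01 0;0 0 0.02 0;0 0 0.03 0;0 0 0.038 0;0 0 0.046 0;0 0 0.054 0;0 0 0.062 0;0 0 0.062 0", "force": 25}}

```text
clock: 24.33
tool_pos: [0.4584, 0.3107, 0.0259]
eef_rot: [0.999, -0.041, 0.0, -0.0]
contact_force: [4.1, 0.9, 3.2]
opening: 0.296
finger_force: 25.0
```

```bash
python3 - <<'E'
import h
from h import *
h.HEAD=np.array([1,0,0])
go(.4586,.3105,.018,-94.6);axis()
E
```

```text
t24.33 tcp [0.4584 0.3107 0.0259] phi -94.7 q7 -1.54 op 0.296 F [4.1 0.9 3.2] 
  -> rows [0.0007 0.0006 0.0262] turn -0.0003 n>=0/0
top 466
  a 27: n16 z [-29.  21. 144.] b [16. 21.]
  a 42: n19 z [-28.  10.  26.] b [-9. 21.]
  a 57: n62 z [-30. -26.  14.] b [-6. 21.]
  a 72: n59 z [-30. -27.  17.] b [-7. 19.]
  a 87: n65 z [-30. -25.  20.] b [-7. 18.]
  a 102: n76 z [-30. -26.  31.] b [-8. 19.]
  a 117: n91 z [-29.  26.  35.] b [-10.  18.]
  a 132: n57 z [-29.  26.  38.] b [-9. 20.]
  a 147: n21 z [-30. -28. -23.] b [-9. 19.]
scene 521
  a 27: n155 z [-27.  70. 143.] b [-19.  21.]
  a 42: n49 z [-31.  -4. 136.] b [-16.  15.]
  a 57: n38 z [-32. -28.  10.] b [-17.  18.]
  a 72: n42 z [-31. -28.  16.] b [-18.  19.]
  a 87: n39 z [-32. -29.  18.] b [-19.  17.]
  a 102: n57 z [-31. -27.  28.] b [-19.  17.]
  a 117: n62 z [-31.  17.  33.] b [-18.  18.]
  a 132: n58 z [-30.  14.  32.] b [-20.  16.]
  a 147: n21 z [-32. -29. -19.] b [-21.  12.]
```

{"api": "send_rows", "payload": {"rows": "0 0 0.008 0;0 0 0.016 0;0 0 0.024 0;0 0 0.026 0;0 0 0.026 0;0 0 0.026 0"}}

```text
clock: 24.93
tool_pos: [0.4569, 0.3107, 0.0178]
eef_rot: [0.999, -0.041, -0.001, 0.0]
contact_force: [0.8, 0.0, -0.6]
opening: 0.297
finger_force: 25.0
```

```bash
python3 - <<'E'
import h
from h import *
h.HEAD=np.array([1,0,0])
go(.4586,.3105,.018,-94.6);axis()
E
```

```text
t24.93 tcp [0.4569 0.3107 0.0178] phi -94.6 q7 -1.53 op 0.297 F [ 0.8  0.  -0.6] 
  -> rows [ 0.0059  0.0003 -0.0007] turn -0.0001 n>=0/0
top 421
  a 27: n10 z [-21.  78. 144.] b [ 5. 22.]
  a 42: n18 z [-23.   2.  26.] b [-21.  20.]
  a 57: n57 z [-21. -18.   4.] b [-19.  20.]
  a 72: n63 z [-22. -19.   4.] b [-19.  19.]
  a 87: n56 z [-22. -19.   5.] b [-20.  19.]
  a 102: n67 z [-21. -18.  10.] b [-20.  19.]
  a 117: n67 z [-18.  12.  16.] b [-12.  19.]
  a 132: n57 z [-13.  13.  17.] b [-11.  20.]
  a 147: n26 z [-23. -19.  -9.] b [-21.  18.]
scene 441
  a 27: n143 z [ -9.  76. 144.] b [-19.  19.]
  a 42: n45 z [-23.  -5. 138.] b [-5. 18.]
  a 57: n30 z [-23. -20.   4.] b [-6. 19.]
  a 72: n40 z [-24. -20.   3.] b [-6. 19.]
  a 87: n34 z [-24. -20.   4.] b [-4. 16.]
  a 102: n29 z [-22.  -1.  13.] b [-4. 19.]
  a 117: n43 z [-12.   9.  15.] b [-8. 19.]
  a 132: n54 z [-20.   3.  13.] b [-18.  18.]
  a 147: n23 z [-23. -20. -10.] b [-21.  10.]
```

{"api": "send_rows", "payload": {"rows": "0 0 0 0;0 0 0 0;0 0 0 0", "force": 12}}

```text
clock: 25.28
tool_pos: [0.457, 0.3107, 0.0179]
eef_rot: [0.999, -0.041, -0.001, 0.0]
contact_force: [0.1, -0.1, -1.2]
opening: 0.296
finger_force: 12.0
```

{"api": "send_rows", "payload": {"rows": "0 0 0 0;0 0 0 0;0 0 0 0", "force": 7}}

```text
clock: 25.53
tool_pos: [0.4577, 0.3108, 0.0182]
eef_rot: [0.999, -0.041, -0.0, -0.0]
contact_force: [0.3, -0.0, -0.6]
opening: 0.294
finger_force: 7.0
```

{"api": "send_rows", "payload": {"rows": "0 0 0 0;0 0 0 0;0 0 0 0", "force": 4}}

```text
clock: 25.78
tool_pos: [0.4579, 0.3108, 0.0183]
eef_rot: [0.999, -0.041, 0.0, -0.0]
contact_force: [-0.5, 0.3, -1.5]
opening: 0.294
finger_force: 4.0
```

```bash
python3 - <<'E'
import h
from h import *
h.HEAD=np.array([1,0,0])
go(.4586,.3105,.018,-94.6);axis()
E
```

```text
t25.78 tcp [0.4579 0.3108 0.0183] phi -94.7 q7 -1.53 op 0.294 F [-0.5  0.3 -1.5] 
  -> rows [0.0025 0.0007 0.0009] turn -0.0002 n>=0/0
top 425
  a 27: n14 z [-21.  87. 143.] b [ 9. 22.]
  a 42: n15 z [-20. -18.   3.] b [-22.  20.]
  a 57: n60 z [-22. -19.  -0.] b [-19.  18.]
  a 72: n61 z [-23. -19.   1.] b [-20.  20.]
  a 87: n57 z [-22. -19.  -1.] b [-18.  20.]
  a 102: n70 z [-22. -18.   1.] b [-20.  19.]
  a 117: n61 z [-18.   3.   7.] b [-12.  19.]
  a 132: n57 z [-11.   4.   7.] b [-21.  20.]
  a 147: n30 z [-23. -20.  -8.] b [-21.  20.]
scene 412
  a 27: n151 z [ -9.  80. 143.] b [-20.  20.]
  a 42: n38 z [-24.  -7.   4.] b [-6. 17.]
  a 57: n31 z [-24. -20.  -3.] b [-4. 19.]
  a 72: n30 z [-23. -16.  -2.] b [-1. 19.]
  a 87: n32 z [-24. -20.  -0.] b [-1. 18.]
  a 102: n27 z [-23. -13.   4.] b [-2. 21.]
  a 117: n40 z [-13.   1.   7.] b [-9. 18.]
  a 132: n44 z [-21.  -1.   4.] b [-20.  19.]
  a 147: n19 z [-23. -20.  -9.] b [-20.  13.]
```

{"api": "send_rows", "payload": {"rows": "0 0 0 0;0 0 0 0;0 0 0 0;0 0 0 0;0 0 -0.005 0;0 0 -0.01 0", "jaw": -0.2}}

```text
clock: 26.38
tool_pos: [0.4579, 0.3107, 0.0214]
eef_rot: [0.999, -0.041, 0.0, -0.0]
contact_force: [0.1, -0.2, -0.5]
opening: 0.599
finger_force: 0.0
```

{"api": "send_rows", "payload": {"rows": "0 0 -0.05 0;0 0 -0.12 0;0 0 -0.22 0;0 0 -0.34 0;0 0 -0.46 0;0 0 -0.56 0;0 0 -0.62 0;0 0 -0.62 0"}}

```text
clock: 27.05
tool_pos: [0.4601, 0.3115, 0.2113]
eef_rot: [0.999, -0.041, 0.003, -0.002]
contact_force: [-0.3, -0.1, 0.4]
opening: 0.601
finger_force: 0.0
```

```bash
python3 - <<'E'
from h import *
go(.60,.16,.22,-6.75)
go(.53,.20,.22,-60)
p,d=snap('scene'); W=cloud('scene',d)
cv2.imwrite('pics/k6.png',cv2.resize(p[100:190,270:410,::-1],(800,514),interpolation=cv2.INTER_CUBIC))
E
```

```text
t27.05 tcp [0.4601 0.3115 0.2113] phi -94.7 q7 -1.73 op 0.601 F [-0.3 -0.1  0.4] 
  -> rows [ 0.5061  0.465  -0.028 ] turn -0.2442 n>=5/12
t27.05 tcp [0.4601 0.3115 0.2113] phi -94.7 q7 -1.73 op 0.601 F [-0.3 -0.1  0.4] 
  -> rows [ 0.2626  0.3512 -0.0289] turn -0.0963 n>=3/5
```

View pics/k6.png

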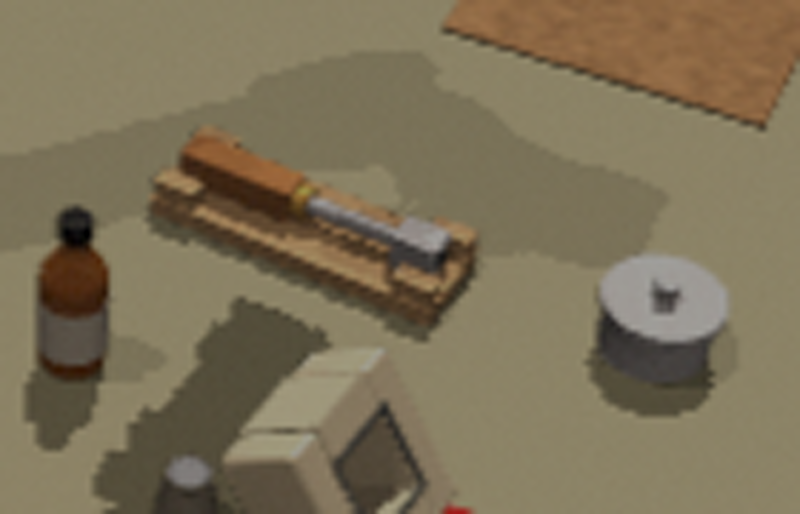

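The key lies flat between the cheeks: handle at (245,175), head at (420,245). Next is switching off.

{"api": "send_rows", "payload": {"rows": "0.05 0.05 -0.03 -0.02;0.12 0.11 -0.03 -0.04;0.2 0.18 -0.03 -0.06;0.28 0.26 -0.03 -0.08;0.36 0.33 -0.03 -0.1;0.44 0.4 -0.03 -0.12;0.5 0.465 -0.03 -0.14;0.5 0.465 -0.03 -0.16;0.5 0.465 -0.03 -0.18;0.5 0.465 -0.03 -0.2", "jaw": 1}}

```text
clock: 27.93
tool_pos: [0.5952, 0.1587, 0.2143]
eef_rot: [0.833, 0.554, -0.001, -0.001]
contact_force: [-0.3, 0.3, 0.3]
opening: 0.01
finger_force: 0.0
```

```bash
python3 - <<'E'
from h import *
go(.7013,.0595,.12,-6.75)
E
```

```text
t27.93 tcp [0.5952 0.1587 0.2143] phi -22.8 q7 -0.53 op 0.010 F [-0.3  0.3  0.3] 
  -> rows [-0.1676  0.4549  0.3132] turn -0.0445 n>=4/2
```

{"api": "send_rows", "payload": {"rows": "-0.02 0.05 0 -0.015;-0.06 0.16 0 -0.03;-0.1 0.28 0 -0.0445;-0.14 0.38 0 -0.0445;-0.168 0.455 0 -0.0445;-0.168 0.455 0.1 -0.0445;-0.168 0.455 0.22 -0.0445;-0.168 0.455 0.31 -0.0445;-0.168 0.455 0.31 -0.0445;-0.168 0.455 0.31 -0.0445"}}

```text
clock: 28.77
tool_pos: [0.6999, 0.0598, 0.1205]
eef_rot: [0.749, 0.662, -0.002, -0.002]
contact_force: [0.1, 0.0, 0.2]
opening: 0.009
finger_force: 0.0
```

```bash
python3 - <<'E'
from h import *
go(.7013,.0595,.052,-6.75)
E
```

```text
t28.77 tcp [0.6999 0.0598 0.1205] phi -7.0 q7 -0.15 op 0.009 F [0.1 0.  0.2] 
  -> rows [-2.000e-04  6.100e-03  2.284e-01] turn -0.0008 n>=2/0
```

{"api": "send_rows", "payload": {"rows": "0 0.004 0.08 0;0 0.004 0.15 0;0 0.004 0.18 0;0 0.004 0.2 0;0 0.004 0.215 0;0 0.004 0.228 0;0 0.004 0.228 0;0 0.004 0.228 0"}}

```text
clock: 29.43
tool_pos: [0.7036, 0.0596, 0.0556]
eef_rot: [0.749, 0.662, 0.001, 0.0]
contact_force: [-0.3, 0.4, 0.7]
opening: 0.006
finger_force: 0.3
```

{"api": "send_rows", "payload": {"rows": "0 0 0.008 0;0 0 0.012 0;0 0 0.012 0;0 0 0.012 0"}}

```text
clock: 29.77
tool_pos: [0.7036, 0.0596, 0.0518]
eef_rot: [0.749, 0.662, 0.001, 0.0]
contact_force: [0.4, -0.1, 4.2]
opening: 0.004
finger_force: 1.9
```

{"api": "send_rows", "payload": {"rows": "0 0 0.004 0;0 0 0.008 0;0 0 0.008 0;0 0 0.008 0"}}

```text
clock: 30.1
tool_pos: [0.7036, 0.0596, 0.0512]
eef_rot: [0.749, 0.662, 0.001, 0.0]
contact_force: [-4.2, 0.8, 14.8]
opening: 0.008
finger_force: 7.0
```

At the stop (14.8 N). I'll lift and move away to the left, then verify.

{"api": "send_rows", "payload": {"rows": "0 0 -0.1 0;0 0 -0.22 0;0 0 -0.34 0;0 0 -0.46 0;0.05 -0.05 -0.55 0;0.15 -0.15 -0.55 0;0.27 -0.25 -0.55 0;0.39 -0.35 -0.55 0;0.5 -0.45 -0.55 0;0.5 -0.45 -0.55 0"}}

```text
clock: 30.93
tool_pos: [0.5821, 0.2327, 0.2131]
eef_rot: [0.746, 0.666, -0.0, -0.004]
contact_force: [-0.7, 0.8, 0.6]
opening: 0.0
finger_force: 0.0
```

{"api": "send_rows", "payload": {"rows": "0.1 -0.05 0 0;0.2 -0.1 0 0;0.3 -0.15 0 0;0.4 -0.2 0 0;0.5 -0.2 0 0;0.6 -0.2 0 0;0.6 -0.2 0 0;0.6 -0.2 0 0"}}

```text
clock: 31.6
tool_pos: [0.5488, 0.4127, 0.2128]
eef_rot: [0.748, 0.664, -0.001, -0.0]
contact_force: [0.4, -0.6, -0.6]
opening: 0.006
finger_force: 0.0
```

```bash
python3 - <<'E'
from h import *
go(.6,.2,.2,0)
p,d=snap('top'); W=cloud('top',d); p2,d2=snap('scene')
m=(W[...,2]>.045)&(W[...,2]<.075)&(abs(W[...,0]-.6655)<.03)&(abs(W[...,1]-.062)<.009)
q=W[m]; print('rocker',m.sum(),np.polyfit(q[:,0]-.6655,q[:,2],1))
ref=[('barrel',.736,.316),('wheel',.716,-.265),('loupe',.531,.043),('bottle',.412,.130)]
for n,x,y in ref:
    k=(np.hypot(W[...,0]-x,W[...,1]-y)<.06)&(W[...,2]>.008)&(W[...,2]<.13); print(n,k.sum(),np.array(cv2.minAreaRect((W[k][:,:2]*1000).astype(np.float32))[0]).round())
cv2.imwrite('pics/end.png',cv2.resize(p2[90:250,250:450,::-1],(750,600),interpolation=cv2.INTER_CUBIC))
E
```

```text
t31.60 tcp [0.5488 0.4127 0.2128] phi -6.8 q7 -0.68 op 0.006 F [ 0.4 -0.6 -0.6] 
  -> rows [-0.6835  0.2538  0.0426] turn -0.019 n>=5/1
rocker 95 [-0.13827531  0.05907316]
barrel 503 [734. 307.]
wheel 484 [ 717. -264.]
loupe 144 [553.  41.]
bottle 230 [412. 131.]
```

View pics/end.png

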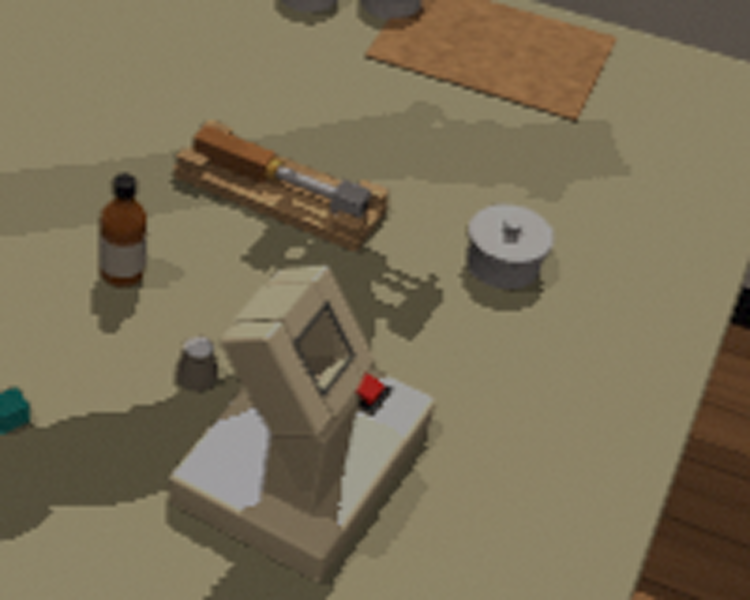

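```bash
python3 - <<'E'
from h import *
z=np.load('top.npz');p,d=z['p'].astype(int),z['d'];W=cloud('top',d)
h=((W[...,2]>.006)&(W[...,2]<.3)&(d>0)).astype(np.uint8)
n,l,s,c=cv2.connectedComponentsWithStats(h)
for i in range(1,n):
    if 60<s[i,4]<1600:
        r=cv2.minAreaRect(W[l==i][:,:2].astype(np.float32)*1000); print((c[i]*800/512).round(),s[i,4],np.round(r[0]),np.round(r[1]))
red=(p[...,0]>90)&(p[...,1]<70)&(p[...,2]<70)&(np.hypot(W[...,0]-.66,W[...,1]-.06)<.06)
q=W[red]; x=(q[:,0]-.6655)*.993-(q[:,1]-.062)*.1175
print(len(q))
for k in np.arange(-.035,.036,.01):
    m=(x>=k)&(x<k+.01); print(round(k+.005,3),m.sum(),np.median(q[m][:,2]).round(4) if m.any() else '')
E
```

```text
[641. 155.] 439 [ 801. -618.] [71. 74.]
[207. 176.] 511 [742. 317.] [87. 80.]
[477. 192.] 494 [ 716. -264.] [89. 90.]
[107. 190.] 81 [668. 444.] [208.  48.]
[101. 235.] 266 [529. 475.] [197. 104.]
[579. 264.] 749 [ 552. -484.] [245.  49.]
[206. 285.] 1507 [506. 312.] [ 85. 212.]
[ 29. 287.] 534 [502. 677.] [93. 88.]
[332. 273.] 118 [532.  43.] [34. 38.]
[ 28. 327.] 824 [409. 665.] [127.  73.]
[284. 327.] 230 [411. 132.] [43. 44.]
[426. 356.] 412 [ 364. -148.] [190.  27.]
[641. 381.] 479 [ 320. -598.] [ 27. 189.]
[528. 430.] 792 [ 214. -350.] [ 39. 249.]
121
-0.03 6 0.0645
-0.02 18 0.0634
-0.01 15 0.0622
0.0 23 0.0603
0.01 18 0.0568
0.02 23 0.0554
0.03 18 0.053
0.04 0
```

```bash
python3 -c "
from h import *
print(finish_job())"
```

```text
the job is handed in; nothing more can be done
None
```

The job is handed in at about 32 s: I switched the demagnetizer on, passed the key's head about 13 mm beyond the coil's far mouth and drew it back out with no contact felt, laid it flat between the cradle cheeks and let go, then pressed the switch off to its stop (camera slope about −0.2 against −0.22 expected); the barrel, wheel, loupe and bottle did not move.

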